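Clear the kit parts off the lab bench with the sorting tray

TASK

Tidy up after the electronics class: collect every loose part (transformers, relays, heat sinks) from the bench onto the aluminium sorting tray, carry the whole load by the tray's handle to the black parts bin and tip the tray, open end down, so that all the parts slide into the bin. Put anything that misses back on the tray and tip it in too; then hang the empty tray by its handle across both prongs of the stand's hook, level and let go. Do not disturb the multimeter, the mouse or the screwdriver.

Things in the scene. Friction and masses are not known exactly. Their poses are not given: they have to be found in the camera images.
- tray: loose aluminium tray, 230 (own x) x 170 mm (own y), 0.3-0.42 kg, room for six parts (3 each side of the handle). Origin: centre of its underside, z up. Floor 4 mm, slippery: parts slide off at 15 to 20 degrees of tilt. Walls 20 mm high over the underside, 4 mm thick, on both sides and the +x end; the -x end is open, without a wall. Steel handle arches over the middle, see tray_handle
- tray_handle (a point): middle of the tray's rigid handle bar, 80 mm above the tray's underside; axes as the tray. The bar is 12 x 12 mm square, straight along the tray's y, 180 mm long, on an upright at each end (at y = +-87 mm, 14 x 5 mm). 70 mm are free between tray floor and bar. The tray balances under it
- tray_lip (a point): middle of the open end's edge, on the floor's upper face: 115 mm from the tray's centre along the tray's -x; same axes as the tray
- bin: fixed black open-topped parts bin, outside 200 x 200 x 80 mm high, walls and floor 4 mm. Origin: centre of its underside, on the bench; z up
- stand: fixed steel stand with a two-pronged hook. Origin on the bench under the hanging place, z up. Prongs: 10 mm round rods at y = +-45 mm, level along own x, top side 200 mm high; they reach from a cross plate (face x = 153, 120 wide, top 208 mm high; post behind it) to x = -30, where tips turn up to x = -36, top 214 mm high. Base plate x -60 to 210, 130 wide, 10 mm thick
- stand_seat (a point): hanging place: midway between the prongs, level with their top side (200 mm above the bench), 30 mm from the upturned tips; axes as the stand. When the bar is hung, its middle is about 6 mm above this point and its length lies along this y, across both prongs
- mat: fixed thin rubber mat where the loose pieces lie at the start, 270 (x) x 220 (y) x 3 mm. Origin: centre of its underside
- multimeter: bystander: grey multimeter 140 x 75 x 34 mm, origin at the centre of its underside
- mouse: bystander: black computer mouse 105 x 60 x 30 mm, origin at the centre of its underside
- screwdriver: bystander: screwdriver lying on the bench, along its x; origin at its middle underneath
- transformer_a: loose encapsulated transformer, a black block 40 x 32 x 30 mm (x, y, z) with a small blank label on top, 60-130 g. Origin at the block's centre; absent in some runs (then None)
- transformer_b: loose encapsulated transformer, a black block 40 x 32 x 30 mm (x, y, z) with a small blank label on top, 60-130 g. Origin at the block's centre; absent in some runs (then None)
- relay_a: loose clear-cased relay, a block 34 x 24 x 28 mm (x, y, z) with copper coil showing, about 45 g. Origin at the block's centre; absent in some runs (then None)
- relay_b: loose clear-cased relay, a block 34 x 24 x 28 mm (x, y, z) with copper coil showing, about 45 g. Origin at the block's centre; absent in some runs (then None)
- heatsink_a: loose finned aluminium heat sink, outer block 34 x 34 x 22 mm (x, y, z), about 50 g. Origin at the block's centre; absent in some runs (then None)
- heatsink_b: loose finned aluminium heat sink, outer block 34 x 34 x 22 mm (x, y, z), about 50 g. Origin at the block's centre; absent in some runs (then None)
There are look-alikes about, which are no part of the job. What is shaped like the transformer_a but pink or red is not meant.

How it is judged:
By the outcome, as a careful person would: the job done as asked, in the order asked, and still so for the second after the job is handed in, with the robot touching nothing.
Of transformer_a, transformer_b, relay_a, relay_b, heatsink_a, heatsink_b only 4 to 6 are there at a start; the rules pass over those that are not, and their reading is None.
At some moment in a run one of transformer_a, transformer_b, relay_a, relay_b, heatsink_a, heatsink_b may be knocked a few centimetres aside while the robot is not near it.
It also fails if it takes over 210 s, if anything falls off the work surface, if the arm or the gripper's body presses on something with over 40 N, if the wrist force passes 120 N, or if a joint passes its speed limit or range.

ROBOT

A 6-joint arm with a two-finger parallel gripper is mounted at the origin on the work surface. World frame = base frame: x ahead of the robot, y to its left, z up, the work surface at z = 0. Lengths are in m, angles in rad, forces in N, time in s.
With the tool pointing down it reaches from about 0.325 to 0.75 m from the base axis. Payload 7.6 kg.
Tool frame: the origin (TCP) lies at the centre of the arm's flange, where the gripper is bolted on; the fingertips stand 173 mm ahead of it and the grasp point (between the pads) lies 155 mm ahead of it (r.pinch_z is the distance from the TCP to the grasp point, in m); z points along the fingers, y is the line along which they close (so a half turn about z gives the same grasp; the last joint's range is limited). The gripper opens to 85 mm and grips with 20 to 120 N. Pads are 22 mm wide; open, the fingers measure 114 mm over their backs; the gripper's body (76 mm by 85 mm) begins 54 mm behind the grasp point. The pads swing forward as they close: fully open they stand 13 mm farther back than shut.
Start: joints at [1.233, 0.052, 1.401, -0, 1.689, -0.07], TCP at [0.139, 0.506, 0.405] pointing down, gripper open.
Joint ranges: [-2.9, 2.9], [-0.91, 2.17], [0.12, 2.37], [-1.06, 4.2], [0.26, 2.73], [-2.93, 2.93]. Speed limits (rad/s): [2.57, 2.57, 3.01, 3.14, 3.14, 3.14].

INTERFACE

Orientations are given as [roll, pitch, yaw] about the fixed x, y, z axes, in that order (R = Rz(yaw) Ry(pitch) Rx(roll)).
In Python, from workcell import sensors, eyes, r gives the robot as it stands.
- The arm moves only by the shell command python3 -m creep 'ROWS' [OPENING] [FORCE]. ROWS is JSON, a list of rows, each a list of 6 numbers: the shift along the world's x, y, z in mm, then the turn, a rotation vector about the world's x, y, z in degrees. In form: [[dx, dy, dz, rx, ry, rz], ...]. A call has 1 to 12 rows; each row is the pose to reach, as a shift and turn from the pose commanded when the call began; what a row does not reach only later rows make up. A row lasts 1/10 s, in which the tool goes at most 50 mm and 8.59 degrees, less where a joint would pass 70% of its speed; a pose out of reach is approached as far as the arm can. A call with a gripper value outside its range is refused whole. OPENING is the gripper command: -1 is shut, 1 is fully open, values between are in proportion, set as the call begins (- or left out, the last holds). The fingers move at their own pace and stop on an object; FORCE is the grip in N (left out, the last holds). Time passes only in rows, so rows that repeat a pose let the fingers close. It gives the time, the measured TCP pose, the force, the opening and the grip force at its end, in the units of the state.
- sensors.state(): the state, without advancing time (a new reading comes with each control period).
- eyes.read_camera(name): name is "scene" or "top"; returns a dict with "pixels" (420x560x3 uint8, red, green, blue), "depth" (420x560 float32, m along the optical axis (not along the pixel's ray), 0 where there is no reading), "fx", "fy", "cx", "cy" (pixels), "rvec" (rotation vector, rad) and "tvec" (3), from world to camera coordinates, as OpenCV has them. Camera axes: x right, y down, z forward; pixel columns grow to the right and rows downward; lengths in m; the calibration is good to about 2 mm. A picture is of the moment at which its call begins.
- r.sign_off(): hands the job in; it is judged then, once.
The state is a dict: "time_s": time; "q": joint angles; "dq": joint speeds; "joint_efforts": joint torques, N m; "tool_pos": TCP position; "orientation": TCP orientation; "wrist_force": force on the tool from outside, world axes, zero at the start; "moment": the same for the moment, N m; "finger_gap": finger opening in m; "grip_force": force on a finger pad.
Only numpy, scipy, OpenCV 4.12 (cv2) and the standard library are available. Lean on these libraries where they do the work, as an engineer would, in place of code of your own. Each camera call takes 0.05 s, during which the arm holds its last target. There are 200 camera calls.

## Working session

There is one attempt and no reset: what is moved stays moved. The work goes in short steps, Python scripts to look and compute and a shell command to move; the robot and the scene stay as the last step left them, time stands still between calls to the robot, and variables do not carry over. Pictures are saved under pics/ and viewed, at most 17 in all, crops included, and the job is handed in when it is done.

```bash
ls; mkdir -p pics; cat > h.py <<'E'
import numpy as np, cv2
from workcell import sensors, eyes, r
def cam(n):
    c=eyes.read_camera(n); R,_=cv2.Rodrigues(np.array(c['rvec'],float)); c['R']=R; c['t']=np.array(c['tvec'],float).reshape(3)
    c['C']=-R.T@c['t']; return c
def ray(c,u,v,z):
    d=c['R'].T@np.array([(u-c['cx'])/c['fx'],(v-c['cy'])/c['fy'],1.]); return c['C']+d*(z-c['C'][2])/d[2]
def cloud(c):
    v,u=np.mgrid[:420,:560]; D=c['depth']
    P=np.stack([(u-c['cx'])/c['fx']*D,(v-c['cy'])/c['fy']*D,D],-1)
    W=(P-c['t'])@c['R']; W[D==0]=np.nan; return W
def save(c,name,box=None,s=1):
    im=c['pixels'][:,:,::-1]
    if box: im=im[box[1]:box[3],box[0]:box[2]]
    cv2.imwrite('pics/'+name,cv2.resize(im,None,fx=s,fy=s,interpolation=cv2.INTER_CUBIC))
E
python3 - <<'E'
from h import *
for n in('top','scene'):
    c=cam(n); save(c,n+'1.png'); print(n,c['C'],c['R'],c['fx'],c['cx'],c['cy'])
    np.savez('/tmp/%s1.npz'%n,**c)
s=sensors.state();print(s)
E
```

```text
pics
top [0.48398065 0.0195518  1.21009244] [[-0.02620339 -0.99964692 -0.00440699]
 [-0.99733994  0.02644237 -0.06792525]
 [ 0.06801779  0.00261539 -0.99768068]] 445.52385825743227 280.9833416583824 205.58393948457643
scene [1.1292476  0.3691286  1.26176868] [[-0.52980777  0.84798471 -0.01502184]
 [ 0.72438438  0.4432303  -0.52802856]
 [-0.44110201 -0.29063523 -0.84909374]] 541.1900628988961 274.39172391589335 212.5799958560887
{'time_s': 0.1, 'q': array([ 1.23270481e+00,  5.27796597e-02,  1.40163361e+00,  5.25898159e-05,
        1.68860634e+00, -7.02556845e-02]), 'dq': array([ 8.38417604e-05, -8.49593285e-04, -1.95897159e-03,  1.54307377e-03,
       -1.60307419e-03, -4.52439360e-04]), 'joint_efforts': array([ 9.67811866e-04, -3.82579529e+01, -3.60986209e+01, -6.38004781e-05,
        4.70039275e-03,  2.09632111e-05]), 'tool_pos': array([0.13887994, 0.50627042, 0.40394814]), 'orientation': array([-3.14017289e+00, -1.52274436e-04,  2.87376285e+00]), 'wrist_force': array([ 0.21854578,  0.12218858, -0.12950984]), 'moment': array([ 0.02735875, -0.02844742,  0.029177  ]), 'grip_force': 0.0, 'finger_gap': 0.08503712666528132}
```

```bash
sleep 4
```

```text
(no output)
```

View pics/top1.png

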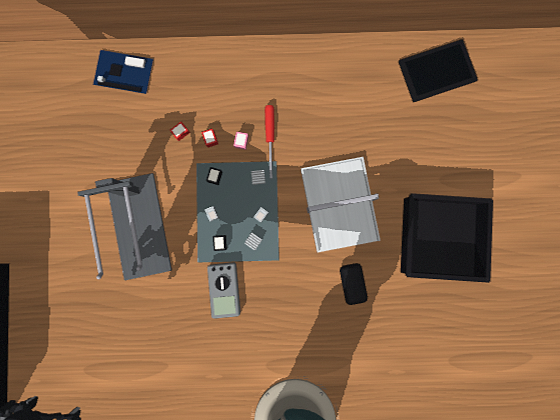

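View pics/scene1.png

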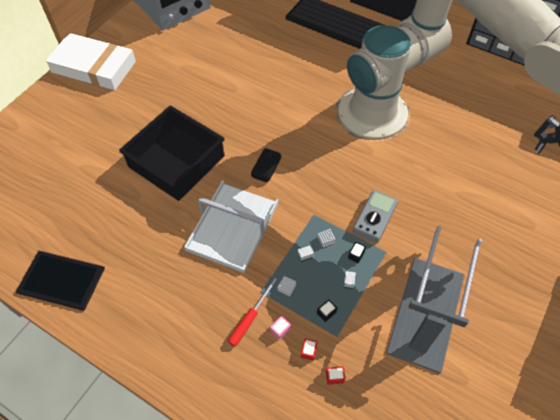

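Top view shows the mat holding six candidates: transformers (214,176) and (220,242), relays (211,213) and (261,214), heat sinks (258,176) and (253,241). The red or pink look-alikes at (180,130), (209,137) and (241,140) are left alone. The tray is at (340,204), the bin at (449,238) and the stand at (130,230), with its tips toward the robot. Next is one close crop to check that choice.

```bash
python3 - <<'E'
from h import *
for n in('top',):
    c=dict(np.load('/tmp/top1.npz')); save(c,'crop1.png',(165,120,385,270),3.6)
W=cloud(c)
def fit(mask,box,zr,name):
    u0,v0,u1,v1=box; m=np.zeros((420,560),np.uint8); m[v0:v1,u0:u1]=255
    m[~((W[:,:,2]>zr[0])&(W[:,:,2]<zr[1]))]=0
    if mask is not None: m[~mask]=0
    P=W[m>0]; rect=cv2.minAreaRect((P[:,:2]*1000).astype(np.float32)); print(name,len(P),np.round(rect[0]),np.round(rect[1]),round(rect[2],1),'z',np.round(np.percentile(P[:,2],[50,95])*1000,1))
for nm,b in dict(tA=(200,163,228,190),tB=(205,228,232,254),rA=(200,202,224,226),rB=(248,202,274,228),hA=(245,164,274,188),hB=(240,226,270,256)).items(): fit(None,b,(.014,.06),nm)
fit(None,(290,145,390,260),(.012,.04),'tray walls')
fit(None,(290,145,390,260),(.06,.12),'bar')
fit(None,(390,180,505,290),(.06,.12),'bin')
fit(None,(70,150,180,290),(.185,.23),'stand prongs')
fit(None,(70,150,180,290),(.005,.02),'stand base')
fit(None,(335,255,380,310),(.01,.05),'mouse')
fit(None,(200,255,245,325),(.01,.05),'mm')
fit(None,(255,100,285,180),(.006,.05),'screwd')
E
```

```text
tA 200 [651. 202.] [33. 40.] 73.0 z [32.8 36.1]
tB 194 [471. 190.] [40. 32.] 3.2 z [33.6 37.2]
rA 130 [549. 210.] [34. 25.] 20.7 z [30.9 34.9]
rB 120 [543.  79.] [24. 34.] 52.5 z [31.1 34.5]
hA 143 [649.  72.] [41. 64.] 20.7 z [22.6 28.1]
hB 87 [473. 102.] [34. 34.] 54.3 z [24.8 28.2]
tray walls 425 [ 566. -133.] [230. 178.] 9.4 z [19.5 23.6]
bar 352 [ 565. -134.] [ 14. 179.] 9.3 z [85.8 89.5]
bin 1836 [ 470. -400.] [216. 213.] 84.7 z [80.3 84. ]
stand prongs 1249 [516. 410.] [220. 122.] 9.7 z [200.2 210.4]
stand base 4319 [541. 448.] [298. 377.] 89.3 z [10.3 14.3]
mouse 894 [ 353. -162.] [105.  61.] 9.1 z [28.7 33.3]
mm 1575 [346. 182.] [141.  76.] 4.0 z [34.8 41.3]
screwd 543 [738.  49.] [ 78. 203.] 87.9 z [21.3 27.8]
```

View pics/crop1.png

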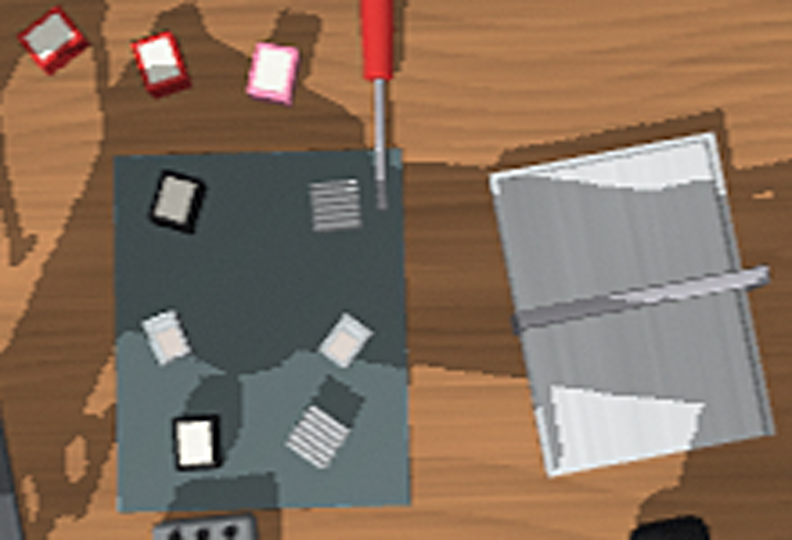

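The crop confirms six real parts on the mat (two black blocks, two clear relays, two finned sinks). The tray's +x end and both sides have rims. The near end, edge at about crop (660,455), is open, so tray +x points away from the robot at a yaw of about 9°. The screwdriver tip at crop (380,205) is close to heat sink (335,205). Next I refine the fits.

```bash
cat >> h.py <<'E'
def parts(W,boxes,zs=None):
    for nm,b in boxes.items():
        u0,v0,u1,v1=b; P=W[v0:v1,u0:u1].reshape(-1,3); P=P[(P[:,2]>(zs or .016))&(P[:,2]<.06)]
        if len(P)<8: print(nm,'none');continue
        zt=np.percentile(P[:,2],80); Q=P[P[:,2]>zt-.009]
        r_=cv2.minAreaRect((Q[:,:2]*1000).astype(np.float32)); print(nm,len(Q),np.round(r_[0],1),np.round(r_[1],1),round(r_[2],1),'top',round(zt*1000,1))
E
python3 - <<'E'
from h import *
c=dict(np.load('/tmp/top1.npz')); W=cloud(c)
parts(W,dict(tA=(200,163,228,190),tB=(205,228,232,254),rA=(200,202,224,226),rB=(248,202,274,228),hA=(245,164,267,188),hB=(240,226,270,256)))
m=(W[:,:,2]>.19)&(W[:,:,2]<.225); m[:,190:]=0; m[:150]=0
n,l,st,ce=cv2.connectedComponentsWithStats(m.astype(np.uint8))
P=W[m]; hull=cv2.boxPoints(cv2.minAreaRect((P[:,:2]*1000).astype(np.float32))); print(hull.round())
# prongs: points with x<560, split
for s in(0,1):
    Q=P[(P[:,0]<.56)]; k=(Q[:,1]-.40>(Q[:,0]-.45)*.17); Q=Q[k==bool(s)]
    vx,vy,x0,y0=cv2.fitLine((Q[:,:2]*1000).astype(np.float32),cv2.DIST_L2,0,.01,.01).ravel(); print('prong',len(Q),np.degrees(np.arctan2(vy,vx)),x0,y0,Q[:,0].min(),np.median(Q[:,2]))
m=(W[:,:,2]>.07)&(W[:,:,2]<.1); m[:,:390]=0; P=W[m]
print('bin',cv2.boxPoints(cv2.minAreaRect((P[:,:2]*1000).astype(np.float32))).round())
E
```

```text
tA 185 [650.8 202.2] [32.4 40.2] 73.0 top 34.8
tB 184 [471.  190.5] [39.7 32. ] 2.3 top 35.5
rA 124 [549.3 210.2] [33.7 24.7] 20.7 top 32.7
rB 117 [543.   78.8] [24.  33.9] 52.5 top 32.9
hA 103 [644.7  84.4] [34.1 33.5] 4.4 top 26.5
hB 84 [473.1 101.7] [33.6 33.9] 54.3 top 26.8
[[398. 452.]
 [418. 332.]
 [635. 369.]
 [615. 489.]]
prong 296 10.555965 487.61725 356.8554 0.4163501777038231 0.19984424548676732
prong 344 10.531327 478.82825 446.53003 0.4014265143608417 0.19965172639848114
bin [[ 354. -498.]
 [ 566. -517.]
 [ 586. -302.]
 [ 374. -283.]]
```

```bash
python3 -m creep '[[0,0,40,0,0,0],[50,-30,40,0,0,0],[512,-304,40,0,0,-1.7],[512,-304,40,0,0,-1.7],[512,-304,40,0,0,-1.7],[512,-304,40,0,0,-1.7],[512,-304,40,0,0,-1.7],[512,-304,40,0,0,-1.7],[512,-304,40,0,0,-1.7],[512,-304,40,0,0,-1.7],[512,-304,40,0,0,-1.7],[512,-304,40,0,0,-1.7]]' 1 30
```

```text
time_s: 1.3
tool_pos: [0.6134, 0.2241, 0.4442]
orientation: [-3.141, -0.001, 2.844]
wrist_force: [0.3, 0.1, -0.6]
finger_gap: 0.0852
grip_force: 0.0
```

```bash
python3 -m creep '[[38,-22,-194,0,0,0],[38,-22,-194,0,0,0],[38,-22,-194,0,0,0],[38,-22,-194,0,0,0],[38,-22,-194,0,0,0],[38,-22,-194,0,0,0],[38,-22,-194,0,0,0],[38,-22,-194,0,0,0]]' 1 30; python3 - <<'E'
from h import *
s=sensors.state(); print(s['tool_pos'],np.degrees(s['orientation']))
E
```

```text
time_s: 2.1
tool_pos: [0.6502, 0.2041, 0.255]
orientation: [3.138, 0.005, 2.845]
wrist_force: [-0.4, -0.5, 0.9]
finger_gap: 0.0856
grip_force: 0.0
[0.65015538 0.20410181 0.25501224] [179.80384396   0.30378318 162.99080332]
```

```bash
python3 -m creep '[[0.6,-1.9,-40,0,0,0],[0.6,-1.9,-77,0,0,0],[0.6,-1.9,-77,0,0,0],[0.6,-1.9,-77,0,0,0]]' 1 40; python3 -m creep '[[0,0,0,0,0,0],[0,0,0,0,0,0],[0,0,0,0,0,0],[0,0,0,0,0,0],[0,0,0,0,0,0],[0,0,0,0,0,0],[0,0,0,0,0,0],[0,0,20,0,0,0],[0,0,60,0,0,0],[0,0,110,0,0,0],[0,0,110,0,0,0],[0,0,110,0,0,0]]' -1 40
```

```text
time_s: 2.5
tool_pos: [0.6507, 0.2019, 0.1757]
orientation: [3.141, 0.001, 2.844]
wrist_force: [-0.3, 0.1, 1.6]
finger_gap: 0.0848
grip_force: 0.0
time_s: 3.7
tool_pos: [0.6506, 0.2016, 0.286]
orientation: [3.139, 0.003, 2.844]
wrist_force: [-0.5, 0.3, -2.4]
finger_gap: 0.0315
grip_force: 39.9
```

```bash
python3 -m creep '[[-3,-40,0,0,0,-8],[-6,-81,0,0,0,-16],[-8,-122,0,0,0,-24],[-11,-163,0,0,0,-32],[-14,-204,0,0,0,-40],[-16,-245,0,0,0,-48],[-19,-286,0,0,0,-56],[-21,-324.5,0,0,0,-63.6],[-21,-324.5,0,0,0,-63.6],[-21,-324.5,-40,0,0,-63.6],[-21,-324.5,-40,0,0,-63.6],[-21,-324.5,-40,0,0,-63.6]]'; python3 - <<'E'
from h import *
s=sensors.state(); print(s['tool_pos'],np.degrees(s['orientation']))
c=cam('top'); save(c,'t2.png',(165,120,385,270),3.6)
E
```

```text
time_s: 4.9
tool_pos: [0.629, -0.1222, 0.2419]
orientation: [-3.137, -0.002, 1.735]
wrist_force: [0.6, 0.7, -0.3]
finger_gap: 0.0312
grip_force: 40.0
[ 0.62901903 -0.1221668   0.24193847] [-1.79762064e+02 -1.13824776e-01  9.94287588e+01]
```

View pics/t2.png

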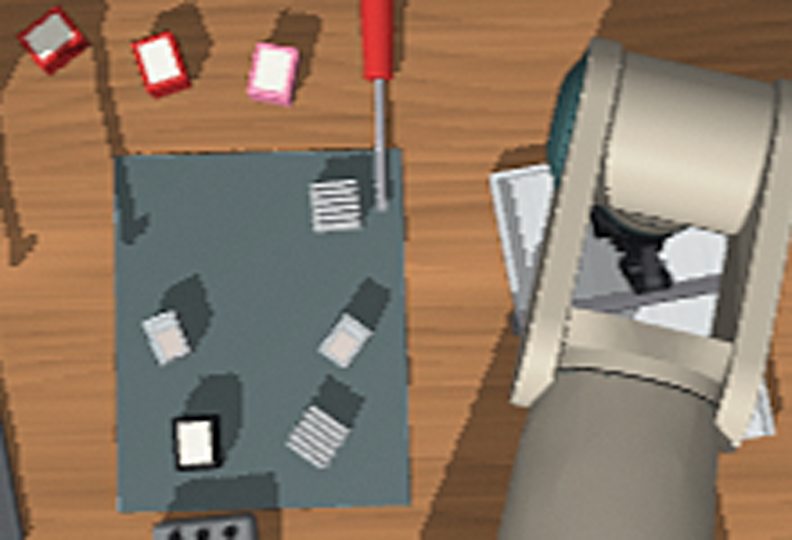

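```bash
python3 -m creep '[[0.5,-0.7,-30,0,0,0],[0.5,-0.7,-55,0,0,0],[0.5,-0.7,-63,0,0,0],[0.5,-0.7,-63,0,0,0],[0.5,-0.7,-63,0,0,0]]'; python3 -m creep '[[0,0,0,0,0,0],[0,0,0,0,0,0],[0,0,0,0,0,0],[0,0,0,0,0,0],[0,0,30,0,0,0],[0,0,75,0,0,0],[0,0,122,0,0,0],[0,0,122,0,0,0]]' 0.1
python3 -m creep '[[-16,31,0,0,0,8.3],[-32,63,0,0,0,16.6],[-48,94,0,0,0,24.9],[-63,125,0,0,0,33.2],[-79,157,0,0,0,41.5],[-95,188,0,0,0,49.8],[-111,219,0,0,0,58],[-127,251,0,0,0,66.3],[-143,282,0,0,0,74.6],[-158.6,313.4,0,0,0,82.9],[-158.6,313.4,-50,0,0,82.9],[-158.6,313.4,-50,0,0,82.9]]' 1
python3 - <<'E'
from h import *
s=sensors.state(); print(s['tool_pos'],np.degrees(s['orientation']))
c=cam('top'); np.savez('/tmp/a.npz',**c);W=cloud(c)
parts(W,dict(tB=(205,228,232,254),hA=(245,164,267,188),hB=(240,226,270,256)))
P=W[145:260,290:390].reshape(-1,3)
for a,b in((.012,.027),(.06,.12)):
    Q=P[(P[:,2]>a)&(P[:,2]<b)]; print(cv2.minAreaRect((Q[:,:2]*1000).astype(np.float32)))
E
```

```text
time_s: 5.45
tool_pos: [0.6305, -0.1236, 0.1828]
orientation: [3.139, 0.001, 1.735]
wrist_force: [-0.4, 0.4, -0.4]
finger_gap: 0.0314
grip_force: 40.0
time_s: 6.25
tool_pos: [0.6307, -0.1239, 0.3113]
orientation: [3.13, 0.005, 1.734]
wrist_force: [1.4, -0.0, 1.3]
finger_gap: 0.047
grip_force: 0.0
time_s: 7.45
tool_pos: [0.4689, 0.1898, 0.2467]
orientation: [-3.138, -0.011, -3.101]
wrist_force: [-1.0, -0.9, -1.1]
finger_gap: 0.0859
grip_force: 0.0
[0.46892236 0.18977011 0.24669367] [-179.80500792   -0.65887407 -177.66297131]
tB none
hA 97 [644.9  84.5] [34.6 33.6] 3.9 top 27.0
hB 85 [473.3 101.8] [33.1 33.7] 55.0 top 26.9
((563.3058471679688, -133.83937072753906), (230.05970764160156, 179.4597930908203), 9.543350219726562)
((562.922607421875, -134.18746948242188), (13.692034721374512, 180.06336975097656), 9.431979179382324)
```

```bash
python3 -m creep '[[1,0.5,-40,0,0,0],[1,0.5,-60,0,0,0],[1,0.5,-70,0,0,0],[1,0.5,-70,0,0,0],[1,0.5,-70,0,0,0],[1,0.5,-70,0,0,0]]' 1 40; python3 -m creep '[[0,0,0,0,0,0],[0,0,0,0,0,0],[0,0,0,0,0,0],[0,0,0,0,0,0],[0,0,0,0,0,0],[0,0,0,0,0,0],[0,0,0,0,0,0],[0,0,20,0,0,0],[0,0,60,0,0,0],[0,0,110,0,0,0],[0,0,110,0,0,0],[0,0,110,0,0,0]]' -1 40
```

```text
time_s: 8.1
tool_pos: [0.473, 0.1903, 0.1846]
orientation: [3.141, 0.003, -3.103]
wrist_force: [0.4, 0.4, 0.3]
finger_gap: 0.0853
grip_force: 0.0
time_s: 9.3
tool_pos: [0.4724, 0.1903, 0.2935]
orientation: [3.141, 0.002, -3.102]
wrist_force: [-0.3, 0.4, -1.5]
finger_gap: 0.031
grip_force: 41.0
```

```bash
python3 -m creep '[[2.7,-33,0,0,0,-8.3],[5.4,-67,0,0,0,-16.6],[8,-100,0,0,0,-24.9],[11,-134,0,0,0,-33.2],[13.5,-167,0,0,0,-41.5],[16,-201,0,0,0,-49.8],[19,-234,0,0,0,-58],[22,-268,0,0,0,-66.3],[24,-301,0,0,0,-74.6],[27,-334.8,0,0,0,-82.9],[27,-334.8,-50,0,0,-82.9],[27,-334.8,-50,0,0,-82.9]]'
python3 -m creep '[[0,0,-30,0,0,0],[0,0,-50,0,0,0],[0,0,-55,0,0,0],[0,0,-55,0,0,0],[0,0,-55,0,0,0],[0,0,-55,0,0,0]]'
```

```text
time_s: 10.5
tool_pos: [0.4967, -0.1445, 0.2346]
orientation: [-3.128, -0.008, 1.732]
wrist_force: [-0.8, 1.0, -2.4]
finger_gap: 0.0316
grip_force: 40.9
time_s: 11.1
tool_pos: [0.4998, -0.1445, 0.1892]
orientation: [3.14, 0.001, 1.734]
wrist_force: [-0.0, 0.9, -0.2]
finger_gap: 0.0313
grip_force: 41.0
```

```bash
python3 -m creep '[[0,0,-2,0,0,0],[0,0,-2,0,0,0],[0,0,-2,0,0,0]]'; python3 -m creep '[[0,0,0,0,0,0],[0,0,0,0,0,0],[0,0,0,0,0,0],[0,0,0,0,0,0],[0,0,30,0,0,0],[0,0,75,0,0,0],[0,0,120,0,0,0],[0,0,120,0,0,0]]' 0.1
python3 -m creep '[[26,40,0,0,0,-1],[50,80,0,0,0,-2],[78,120,0,0,0,-3],[104,160,0,0,0,-4],[130,200,0,0,0,-5],[145,229,0,0,0,-5.4],[145,229,0,0,0,-5.4],[145,229,-40,0,0,-5.4],[145,229,-70,0,0,-5.4],[145,229,-70,0,0,-5.4],[145,229,-70,0,0,-5.4],[145,229,-70,0,0,-5.4]]' 1
python3 - <<'E'
from h import *
s=sensors.state(); print(s['tool_pos'],np.degrees(s['orientation']))
E
```

```text
time_s: 11.4
tool_pos: [0.4993, -0.1445, 0.1859]
orientation: [3.141, 0.0, 1.734]
wrist_force: [1.2, 0.1, -0.5]
finger_gap: 0.0314
grip_force: 41.0
time_s: 12.2
tool_pos: [0.5006, -0.1448, 0.3134]
orientation: [3.129, 0.007, 1.734]
wrist_force: [0.6, 0.4, 0.8]
finger_gap: 0.0469
grip_force: 0.0
time_s: 13.4
tool_pos: [0.6449, 0.0842, 0.2384]
orientation: [3.137, -0.0, 1.639]
wrist_force: [0.5, 0.1, 0.9]
finger_gap: 0.0856
grip_force: 0.0
[0.6448974  0.08420748 0.23840895] [ 1.79762322e+02 -3.88284026e-03  9.39325085e+01]
```

```bash
python3 -m creep '[[0,0,-40,0,0,0],[0,0,-55,0,0,0],[0,0,-61,0,0,0],[0,0,-61,0,0,0],[0,0,-61,0,0,0]]' 1 40; python3 -m creep '[[0,0,0,0,0,0],[0,0,0,0,0,0],[0,0,0,0,0,0],[0,0,0,0,0,0],[0,0,0,0,0,0],[0,0,0,0,0,0],[0,0,0,0,0,0],[0,0,20,0,0,0],[0,0,60,0,0,0],[0,0,110,0,0,0],[0,0,110,0,0,0],[0,0,110,0,0,0]]' -1 40
```

```text
time_s: 13.9
tool_pos: [0.6449, 0.0845, 0.1765]
orientation: [3.139, -0.0, 1.64]
wrist_force: [0.3, -0.3, 0.7]
finger_gap: 0.0855
grip_force: 0.0
time_s: 15.1
tool_pos: [0.6445, 0.0845, 0.2862]
orientation: [3.139, 0.0, 1.64]
wrist_force: [0.1, 0.1, -1.1]
finger_gap: 0.0334
grip_force: 39.9
```

```bash
python3 -m creep '[[-6,-40,0,0,0,1.5],[-13,-80,0,0,0,3],[-19,-120,0,0,0,4],[-25,-158.5,0,0,0,5.4],[-25,-158.5,0,0,0,5.4],[-25,-158.5,-50,0,0,5.4],[-25,-158.5,-80,0,0,5.4],[-25,-158.5,-100,0,0,5.4],[-25,-158.5,-107,0,0,5.4],[-25,-158.5,-107,0,0,5.4],[-25,-158.5,-107,0,0,5.4],[-25,-158.5,-107,0,0,5.4]]'
python3 -m creep '[[0,0,0,0,0,0],[0,0,0,0,0,0],[0,0,0,0,0,0],[0,0,0,0,0,0],[0,0,30,0,0,0],[0,0,75,0,0,0],[0,0,120,0,0,0],[0,0,120,0,0,0]]' 0.1
python3 -m creep '[[-24,29,0,0,0,7.5],[-49,58,0,0,0,15],[-73,88,0,0,0,22.5],[-97,117,0,0,0,30],[-122,146,0,0,0,37.5],[-146.2,175.8,0,0,0,45.2],[-146.2,175.8,0,0,0,45.2],[-146.2,175.8,-40,0,0,45.2],[-146.2,175.8,-60,0,0,45.2],[-146.2,175.8,-60,0,0,45.2],[-146.2,175.8,-60,0,0,45.2],[-146.2,175.8,-60,0,0,45.2]]' 1
python3 - <<'E'
from h import *
s=sensors.state(); print(s['tool_pos'],np.degrees(s['orientation']))
c=cam('top'); save(c,'t3.png',(165,120,385,270),3.6);W=cloud(c)
P=W[145:260,290:390].reshape(-1,3)
for a,b in((.06,.12),):
    Q=P[(P[:,2]>a)&(P[:,2]<b)]; print(cv2.minAreaRect((Q[:,:2]*1000).astype(np.float32)))
E
```

```text
time_s: 16.3
tool_pos: [0.619, -0.0732, 0.1768]
orientation: [-3.14, -0.001, 1.734]
wrist_force: [-2.6, 0.8, 5.3]
finger_gap: 0.0332
grip_force: 44.5
time_s: 17.1
tool_pos: [0.6203, -0.0743, 0.306]
orientation: [3.13, 0.005, 1.734]
wrist_force: [0.1, -0.9, 0.7]
finger_gap: 0.0465
grip_force: 0.0
time_s: 18.3
tool_pos: [0.4738, 0.1016, 0.2392]
orientation: [3.14, 0.002, 2.522]
wrist_force: [-0.5, 0.1, 0.7]
finger_gap: 0.0858
grip_force: 0.0
[0.47376702 0.10156802 0.23919792] [1.79906165e+02 1.03010396e-01 1.44513811e+02]
((560.0618896484375, -134.50701904296875), (13.048568725585938, 179.1274871826172), 11.586132049560547)
```

View pics/t3.png

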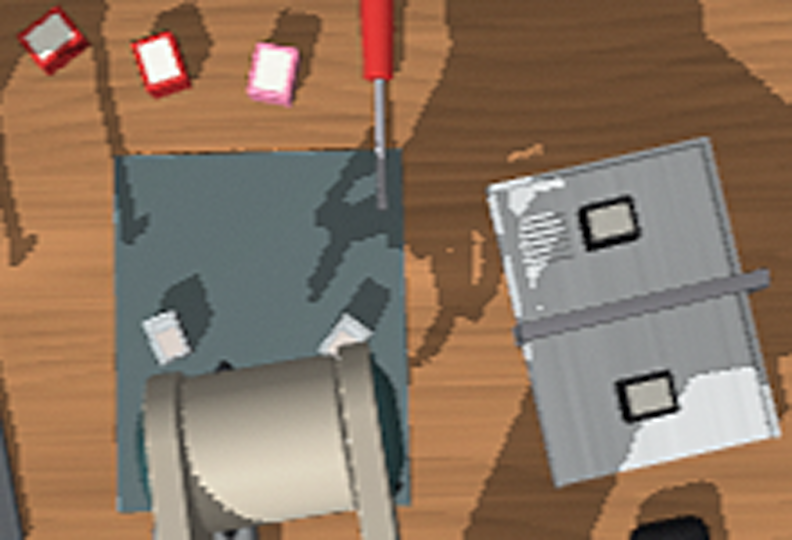

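```bash
python3 -m creep '[[-0.5,0.2,-40,0,0,0],[-0.5,0.2,-55,0,0,0],[-0.5,0.2,-62,0,0,0],[-0.5,0.2,-62,0,0,0],[-0.5,0.2,-62,0,0,0]]' 1 40; python3 -m creep '[[0,0,0,0,0,0],[0,0,0,0,0,0],[0,0,0,0,0,0],[0,0,0,0,0,0],[0,0,0,0,0,0],[0,0,0,0,0,0],[0,0,0,0,0,0],[0,0,20,0,0,0],[0,0,60,0,0,0],[0,0,110,0,0,0],[0,0,110,0,0,0],[0,0,110,0,0,0]]' -1 40
python3 -m creep '[[2,-34,0,0,0,-7.5],[4,-67,0,0,0,-15],[6.5,-100,0,0,0,-22],[8.5,-134,0,0,0,-29],[11,-167,0,0,0,-36],[12.8,-200.4,0,0,0,-43],[12.8,-200.4,0,0,0,-43],[12.8,-200.4,-50,0,0,-43],[12.8,-200.4,-80,0,0,-43],[12.8,-200.4,-90,0,0,-43],[12.8,-200.4,-90,0,0,-43],[12.8,-200.4,-90,0,0,-43]]'
```

```text
time_s: 18.85
tool_pos: [0.4733, 0.102, 0.1772]
orientation: [3.14, 0.002, 2.523]
wrist_force: [-0.8, -0.3, -0.7]
finger_gap: 0.0857
grip_force: 0.0
time_s: 20.05
tool_pos: [0.4727, 0.102, 0.2864]
orientation: [3.14, 0.002, 2.523]
wrist_force: [0.2, 0.5, -2.0]
finger_gap: 0.0331
grip_force: 41.0
time_s: 21.25
tool_pos: [0.4859, -0.0982, 0.1968]
orientation: [3.14, 0.001, 1.773]
wrist_force: [-0.0, 0.4, 0.0]
finger_gap: 0.0331
grip_force: 41.0
```

```bash
python3 -m creep '[[0,0,-8,0,0,0],[0,0,-14,0,0,0],[0,0,-17,0,0,0],[0,0,-17,0,0,0],[0,0,-17,0,0,0]]'
python3 -m creep '[[0,0,0,0,0,0],[0,0,0,0,0,0],[0,0,0,0,0,0],[0,0,0,0,0,0],[0,0,30,0,0,0],[0,0,75,0,0,0],[0,0,120,0,0,0],[0,0,120,0,0,0]]' 0.1
python3 -m creep '[[6,31,0,0,0,-8],[13,62,0,0,0,-16],[19,93,0,0,0,-24],[25,124,0,0,0,-32],[31,155,0,0,0,-40],[38,186,0,0,0,-48],[44,217,0,0,0,-56],[50,248,0,0,0,-64],[57,279,0,0,0,-72],[63,308.8,0,0,0,-80.9],[63,308.8,-50,0,0,-80.9],[63,308.8,-50,0,0,-80.9]]' 1
python3 - <<'E'
from h import *
s=sensors.state(); print(s['tool_pos'],np.degrees(s['orientation']))
E
```

```text
time_s: 21.75
tool_pos: [0.4853, -0.0984, 0.1786]
orientation: [-3.141, -0.0, 1.772]
wrist_force: [-1.9, 0.4, -0.9]
finger_gap: 0.0333
grip_force: 41.0
time_s: 22.55
tool_pos: [0.4869, -0.0986, 0.3061]
orientation: [3.129, 0.006, 1.773]
wrist_force: [0.2, 0.4, -0.1]
finger_gap: 0.0474
grip_force: 0.0
time_s: 23.75
tool_pos: [0.5466, 0.2107, 0.2416]
orientation: [-3.141, 0.012, 0.362]
wrist_force: [-1.5, -0.2, -1.5]
finger_gap: 0.0855
grip_force: 0.0
[0.54660892 0.21071238 0.24158673] [-179.95919949    0.6772141    20.75540737]
```

```bash
python3 -m creep '[[0,0,0,0,0,0],[0,0,-40,0,0,0],[0,0,-60,0,0,0],[0,0,-69,0,0,0],[0,0,-69,0,0,0],[0,0,-69,0,0,0]]' 1 40; python3 -m creep '[[0,0,0,0,0,0],[0,0,0,0,0,0],[0,0,0,0,0,0],[0,0,0,0,0,0],[0,0,0,0,0,0],[0,0,0,0,0,0],[0,0,0,0,0,0],[0,0,20,0,0,0],[0,0,60,0,0,0],[0,0,110,0,0,0],[0,0,110,0,0,0],[0,0,110,0,0,0]]' -1 40
```

```text
time_s: 24.35
tool_pos: [0.5492, 0.2104, 0.1821]
orientation: [3.141, -0.003, 0.36]
wrist_force: [0.1, -0.4, 0.8]
finger_gap: 0.0855
grip_force: 0.0
time_s: 25.55
tool_pos: [0.5485, 0.2104, 0.2908]
orientation: [3.141, -0.002, 0.361]
wrist_force: [-0.7, -0.2, -1.3]
finger_gap: 0.023
grip_force: 39.8
```

```bash
python3 -m creep '[[8.5,-38,0,0,0,8],[17,-76,0,0,0,16],[25,-114,0,0,0,24],[34,-152,0,0,0,32],[43,-190,0,0,0,40],[51,-228,0,0,0,48],[60,-266,0,0,0,56],[68,-304,0,0,0,64],[77,-342,0,0,0,72],[85.2,-380.8,0,0,0,80.9],[85.2,-380.8,0,0,0,80.9],[85.2,-380.8,-50,0,0,80.9]]'
python3 -m creep '[[0,0,-30,0,0,0],[0,0,-45,0,0,0],[0,0,-55,0,0,0],[0,0,-55,0,0,0],[0,0,-55,0,0,0],[0,0,-55,0,0,0]]'; python3 - <<'E'
from h import *
s=sensors.state(); print(s['tool_pos'],np.degrees(s['orientation']))
c=cam('top'); W=cloud(c)
parts(W,dict(rB=(248,202,274,228)))
P=W[145:260,290:390].reshape(-1,3);Q=P[(P[:,2]>.06)&(P[:,2]<.095)]; print(cv2.minAreaRect((Q[:,:2]*1000).astype(np.float32)))
E
```

```text
time_s: 26.75
tool_pos: [0.635, -0.1721, 0.2449]
orientation: [3.131, 0.006, 1.77]
wrist_force: [1.7, -0.1, 0.7]
finger_gap: 0.0233
grip_force: 39.7
time_s: 27.35
tool_pos: [0.6341, -0.1705, 0.1866]
orientation: [3.139, 0.001, 1.772]
wrist_force: [0.1, -0.4, 0.4]
finger_gap: 0.0233
grip_force: 39.8
[ 0.63406859 -0.17049274  0.18658439] [1.79857424e+02 8.25609393e-02 1.01555921e+02]
rB 119 [543.3  78.7] [23.9 33.8] 54.3 top 33.4
((579.2597045898438, -131.27392578125), (48.167659759521484, 180.16790771484375), 10.334893226623535)
```

```bash
python3 -m creep '[[0,0,-2,0,0,0],[0,0,-2,0,0,0],[0,0,-2,0,0,0]]'
python3 -m creep '[[0,0,0,0,0,0],[0,0,0,0,0,0],[0,0,0,0,0,0],[0,0,0,0,0,0],[0,0,30,0,0,0],[0,0,75,0,0,0],[0,0,120,0,0,0],[0,0,120,0,0,0]]' 0.0
python3 -m creep '[[-13,36,0,0,0,6],[-26,71,0,0,0,12],[-39,107,0,0,0,18],[-52,142,0,0,0,24],[-65,178,0,0,0,30],[-77,213,0,0,0,36],[-90.5,249.2,0,0,0,41.6],[-90.5,249.2,0,0,0,41.6],[-90.5,249.2,-50,0,0,41.6],[-90.5,249.2,-70,0,0,41.6],[-90.5,249.2,-70,0,0,41.6],[-90.5,249.2,-70,0,0,41.6]]' 1
python3 - <<'E'
from h import *
s=sensors.state(); print(s['tool_pos'],np.degrees(s['orientation']))
E
```

```text
time_s: 27.7
tool_pos: [0.6336, -0.1704, 0.1828]
orientation: [3.142, -0.0, 1.772]
wrist_force: [-0.1, -1.2, -0.8]
finger_gap: 0.0234
grip_force: 39.8
time_s: 28.5
tool_pos: [0.6343, -0.1708, 0.3112]
orientation: [3.131, 0.006, 1.772]
wrist_force: [0.7, 1.0, 1.0]
finger_gap: 0.0424
grip_force: 0.0
time_s: 29.7
tool_pos: [0.5434, 0.0782, 0.2331]
orientation: [-3.141, 0.0, 2.497]
wrist_force: [0.5, -0.2, 1.7]
finger_gap: 0.0849
grip_force: 0.0
[0.54341311 0.07820955 0.23314382] [-1.79985627e+02  1.27596561e-03  1.43091573e+02]
```

```bash
python3 -m creep '[[0,0,-30,0,0,0],[0,0,-45,0,0,0],[0,0,-53,0,0,0],[0,0,-53,0,0,0],[0,0,-53,0,0,0],[0,0,-53,0,0,0]]' 1 40; python3 -m creep '[[0,0,0,0,0,0],[0,0,0,0,0,0],[0,0,0,0,0,0],[0,0,0,0,0,0],[0,0,0,0,0,0],[0,0,0,0,0,0],[0,0,0,0,0,0],[0,0,20,0,0,0],[0,0,60,0,0,0],[0,0,110,0,0,0],[0,0,110,0,0,0],[0,0,110,0,0,0]]' -1 40
python3 -m creep '[[-5,-39,0,0,0,-6],[-10,-79,0,0,0,-12],[-16,-118,0,0,0,-18],[-21,-157,0,0,0,-24],[-26,-197,0,0,0,-30],[-32,-236,0,0,0,-36],[-36.8,-275.4,0,0,0,-41.6],[-36.8,-275.4,0,0,0,-41.6],[-36.8,-275.4,-50,0,0,-41.6],[-36.8,-275.4,-90,0,0,-41.6],[-36.8,-275.4,-90,0,0,-41.6],[-36.8,-275.4,-90,0,0,-41.6]]'
```

```text
time_s: 30.3
tool_pos: [0.5436, 0.0788, 0.181]
orientation: [3.14, 0.002, 2.498]
wrist_force: [0.1, -0.4, 0.0]
finger_gap: 0.0856
grip_force: 0.0
time_s: 31.5
tool_pos: [0.5432, 0.0788, 0.2908]
orientation: [3.14, 0.002, 2.499]
wrist_force: [-0.1, 0.2, -1.2]
finger_gap: 0.023
grip_force: 39.6
time_s: 32.7
tool_pos: [0.5062, -0.1962, 0.1991]
orientation: [-3.139, -0.002, 1.773]
wrist_force: [0.1, -0.5, 0.3]
finger_gap: 0.0234
grip_force: 39.6
```

```bash
python3 -m creep '[[0,0,-8,0,0,0],[0,0,-14,0,0,0],[0,0,-17,0,0,0],[0,0,-17,0,0,0],[0,0,-17,0,0,0]]'
python3 -m creep '[[0,0,0,0,0,0],[0,0,0,0,0,0],[0,0,0,0,0,0],[0,0,0,0,0,0],[0,0,30,0,0,0],[0,0,75,0,0,0],[0,0,120,0,0,0],[0,50,120,0,0,0],[0,100,120,0,0,0],[0,150,120,0,0,0],[0,200,120,0,0,0],[0,240,120,0,0,0]]' 0.0
python3 - <<'E'
from h import *
s=sensors.state(); print(s['tool_pos'],np.degrees(s['orientation']))
c=cam('top'); save(c,'t4.png',(165,120,385,270),3.6);W=cloud(c)
P=W[130:270,285:395].reshape(-1,3)
for a,b in((.014,.026),(.06,.12)):
    Q=P[(P[:,2]>a)&(P[:,2]<b)]; print(cv2.minAreaRect((Q[:,:2]*1000).astype(np.float32)))
E
```

```text
time_s: 33.2
tool_pos: [0.5062, -0.1966, 0.1829]
orientation: [-3.141, -0.0, 1.772]
wrist_force: [-2.0, -0.1, 0.9]
finger_gap: 0.0231
grip_force: 39.8
time_s: 34.4
tool_pos: [0.506, 0.046, 0.303]
orientation: [3.14, -0.001, 1.774]
wrist_force: [0.5, -0.9, -0.8]
finger_gap: 0.0426
grip_force: 0.0
[0.50600968 0.04604574 0.30295075] [ 1.79910709e+02 -2.96007861e-02  1.01627905e+02]
((531.3671264648438, -138.6270751953125), (292.1257629394531, 175.2353515625), 11.16065788269043)
((561.9256591796875, -134.15634155273438), (13.782613754272461, 179.12313842773438), 11.049674034118652)
```

View pics/t4.png

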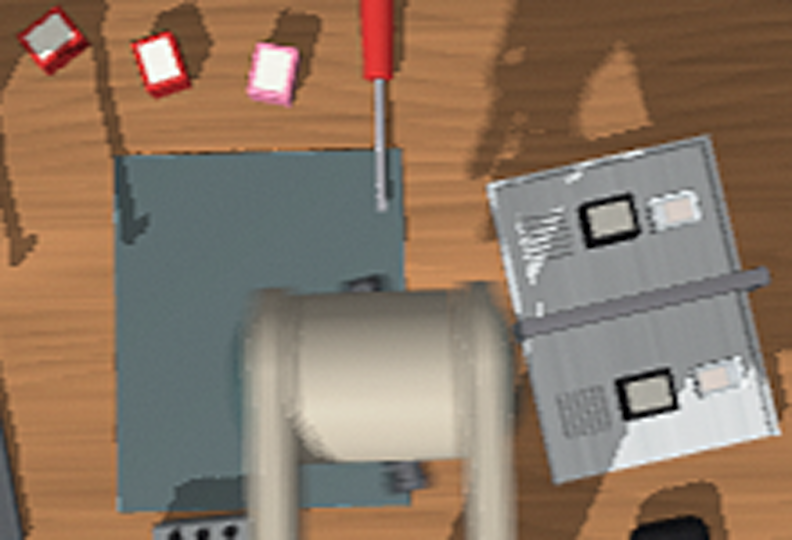

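```bash
python3 -m creep '[[12,-40,0,0,0,0],[25,-80,0,0,0,-0.6],[37,-120,0,0,0,-0.6],[50,-160,0,0,0,-0.6],[56,-180,0,0,0,-0.6],[56,-180,0,0,0,-0.6],[56,-180,-30,0,0,-0.6],[56,-180,-55,0,0,-0.6],[56,-180,-68,0,0,-0.6],[56,-180,-68,0,0,-0.6],[56,-180,-68,0,0,-0.6],[56,-180,-68,0,0,-0.6]]' 0.0
python3 -m creep '[[0,0,0,0,0,0],[0,0,0,0,0,0],[0,0,0,0,0,0],[0,0,0,0,0,0],[0,0,0,0,0,0],[0,0,0,0,0,0]]' -1 120
python3 -m creep '[[0,0,3,0,0,0],[0,0,6,0,0,0],[0,0,10,0,0,0],[0,0,15,0,0,0],[0,0,20,0,0,0],[0,0,20,0,0,0],[0,0,20,0,0,0]]' 
python3 - <<'E'
from h import *
s=sensors.state(); print(s['moment'])
c=cam('scene'); save(c,'s5.png',(150,120,400,380),2.2)
E
```

```text
time_s: 35.65
tool_pos: [0.5628, -0.1365, 0.2366]
orientation: [3.139, 0.001, 1.762]
wrist_force: [0.1, 0.4, -0.4]
finger_gap: 0.0426
grip_force: 0.0
time_s: 36.25
tool_pos: [0.5624, -0.1367, 0.2359]
orientation: [3.14, 0.001, 1.762]
wrist_force: [-3.0, 0.2, 6.3]
finger_gap: 0.0092
grip_force: 117.3
time_s: 36.95
tool_pos: [0.5623, -0.1366, 0.2549]
orientation: [3.141, 0.0, 1.762]
wrist_force: [-0.1, 0.9, -7.2]
finger_gap: 0.0098
grip_force: 117.1
[-0.03336926  0.02793156  0.04521997]
```

View pics/s5.png

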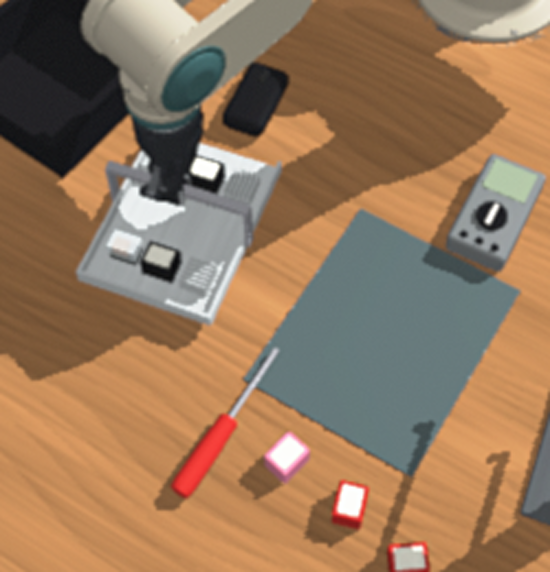

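Picture shows tray lifted level, all six parts on it, and everything else undisturbed. Carrying slowly to the bin.

```bash
python3 -m creep '[[0,0,4,0,0,0],[0,0,12,0,0,0],[0,0,24,0,0,0],[0,0,38,0,0,0],[0,0,53,0,0,0],[0,0,68,0,0,0],[0,0,81,0,0,0],[0,0,91,0,0,0],[0,0,97,0,0,0],[0,0,100,0,0,0],[0,0,100,0,0,0]]'
python3 -m creep '[[0,-3,0,0,0,0],[0,-9,0,0,0,-0.5],[1,-18,0,0,0,-1],[2,-30,0,0,0,-2],[3,-44,0,0,0,-3],[4,-59,0,0,0,-4],[5,-75,0,0,0,-5],[6,-91,0,0,0,-6],[7,-107,0,0,0,-7],[8,-123,0,0,0,-8],[9,-139,0,0,0,-9],[10,-155,0,0,0,-10]]'
python3 -m creep '[[1,-16,0,0,0,-1],[2,-32,0,0,0,-2],[3,-48,0,0,0,-3],[4,-64,0,0,0,-4],[5,-79,0,0,0,-4.7],[6,-92,0,0,0,-5.3],[6.5,-103,0,0,0,-5.7],[7,-111,0,0,0,-6],[7,-117,0,0,0,-6.1],[7,-120,0,0,0,-6.1],[7,-121,0,0,0,-6.1],[7,-121,0,0,0,-6.1]]'
python3 - <<'E'
from h import *
s=sensors.state(); print(s['tool_pos'],np.degrees(s['orientation']),s['q'])
c=cam('scene'); save(c,'s6.png',(80,60,330,260),2.4)
E
```

```text
time_s: 38.1
tool_pos: [0.5623, -0.1366, 0.3547]
orientation: [3.142, -0.0, 1.762]
wrist_force: [-0.1, 0.4, -7.3]
finger_gap: 0.0093
grip_force: 117.3
time_s: 39.3
tool_pos: [0.5724, -0.293, 0.3547]
orientation: [3.142, -0.0, 1.586]
wrist_force: [1.0, -0.2, -7.0]
finger_gap: 0.0096
grip_force: 117.3
time_s: 40.5
tool_pos: [0.5794, -0.4124, 0.3548]
orientation: [3.141, -0.0, 1.481]
wrist_force: [0.0, -0.1, -7.4]
finger_gap: 0.0094
grip_force: 117.3
[ 0.57942124 -0.41237292  0.35480439] [ 1.79991593e+02 -7.56005702e-03  8.48787434e+01] [-6.70471341e-01  6.15636168e-01  8.08817633e-01  1.92897388e-04
  1.71708863e+00 -5.81060418e-01]
```

View pics/s6.png

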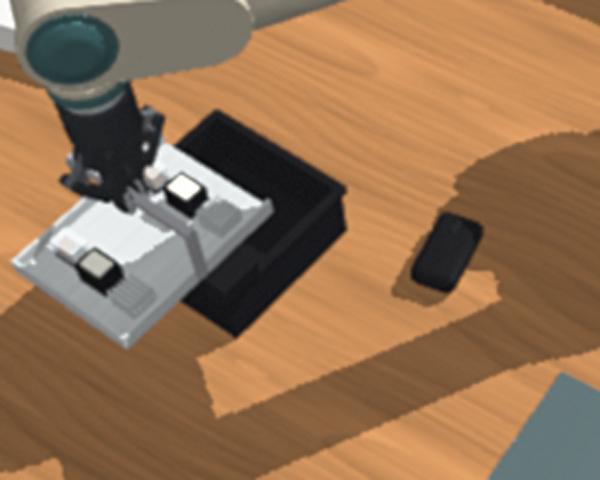

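```bash
python3 -m creep '[[-0.5,0,0.5,-0.1,-1.7,0],[-1,0,1,-0.3,-3.5,0],[-2,0.2,4,-0.4,-5.2,0],[-4,0.4,6.5,-0.6,-7,0],[-5.5,0.5,9,-0.8,-8.8,0],[-7,0.6,11,-0.9,-10.5,0],[-10,1,13,-1.1,-12.2,0],[-14,1.3,15,-1.2,-13.9,0],[-14,1.3,15,-1.2,-13.9,0]]'
python3 -m creep '[[-8.8,0.8,1.8,-0.2,-2,0],[-17.6,1.6,3.3,-0.4,-4,0],[-26.6,2.4,4.4,-0.5,-6,0],[-35.6,3.2,5.4,-0.7,-8,0],[-44.5,4,5.9,-0.9,-10,0],[-53.5,4.8,6.1,-1.1,-12,0],[-53.5,4.8,6.1,-1.1,-12,0],[-62.4,5.6,6,-1.2,-14,0],[-71.4,6.4,5.6,-1.4,-16,0],[-71.4,6.4,5.6,-1.4,-16,0],[-80.3,7.2,4.8,-1.6,-18,0],[-89.3,8,3.9,-1.8,-20,0]]'
python3 - <<'E'
from h import *
s=sensors.state(); print(s['tool_pos'],np.degrees(s['orientation']),s['q'],s['wrist_force'])
c=cam('scene'); save(c,'s7.png',(80,60,330,260),2.4)
E
```

```text
time_s: 41.45
tool_pos: [0.5647, -0.4114, 0.3704]
orientation: [2.896, -0.0, 1.481]
wrist_force: [-1.0, -0.2, -6.5]
finger_gap: 0.0093
grip_force: 117.4
time_s: 42.65
tool_pos: [0.4764, -0.4032, 0.3736]
orientation: [2.548, -0.001, 1.482]
wrist_force: [-0.1, -0.3, -7.3]
finger_gap: 0.0095
grip_force: 117.8
[ 0.47644703 -0.40318919  0.37361772] [ 1.45988832e+02 -4.15538678e-02  8.49258670e+01] [-0.82625685  0.21571296  1.32012285  0.42025028  1.17634414 -0.81548501] [-0.07679898 -0.25075624 -7.28540607]
```

View pics/s7.png

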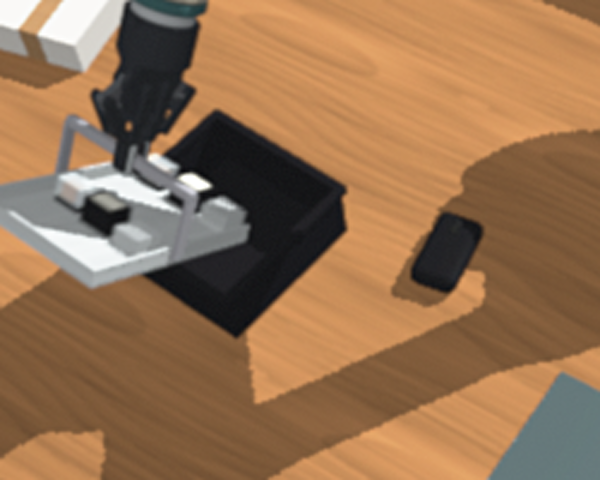

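Parts are still on the tray and it looks less tilted than the tool, so the bar may be pivoting in the grip. I'll measure the floor plane.

```bash
cat >> h.py <<'E'
def tilt(W,b):
    u0,v0,u1,v1=b; P=W[v0:v1,u0:u1].reshape(-1,3); P=P[np.isfinite(P[:,0])]; c=P.mean(0); n=np.linalg.svd(P-c)[2][2]; n*=np.sign(n[2]); return c,n,np.degrees(np.arccos(n[2])),len(P)
E
python3 - <<'E'
from h import *
c=cam('scene'); W=cloud(c)
# crop px -> image: u=80+x/2.4, v=60+y/2.4 ; empty floor patch near crop (85..115,240..262)
for b in((112,162,130,170),(128,137,140,142)): print(tilt(W,b))
E
```

```text
(array([ 0.66949601, -0.3724918 ,  0.22299321]), array([-0.66459608, -0.1619674 ,  0.72943719]), np.float64(43.1607677386515), 143)
(array([ 0.55822413, -0.4432579 ,  0.16255229]), array([-0.78501605, -0.10472727,  0.61055876]), np.float64(52.37008379853635), 60)
```

```bash
python3 -m creep '[[0,0,0,0,0,0],[0,0,0,0,0,0],[0,0,0,0,0,0]]'; python3 -m creep '[[-8.7,0.8,-1.5,-0.2,-2,0],[-17.5,1.6,-3,-0.35,-4,0],[-17.5,1.6,-3,-0.35,-4,0],[-26.2,2.3,-5,-0.5,-6,0],[-34.9,3.1,-7.1,-0.7,-8,0],[-34.9,3.1,-7.1,-0.7,-8,0],[-43.3,3.8,-9.8,-0.9,-10,0],[-51.8,4.6,-12.6,-1.05,-12,0],[-51.8,4.6,-12.6,-1.05,-12,0],[-51.8,4.6,-12.6,-1.05,-12,0],[-51.8,4.6,-12.6,-1.05,-12,0]]'
python3 - <<'E'
from h import *
s=sensors.state(); print(s['tool_pos'],np.degrees(s['orientation']),s['wrist_force'],s['moment'])
c=cam('scene'); save(c,'s8.png',(80,60,330,260),2.4)
E
```

```text
time_s: 43.05
tool_pos: [0.4765, -0.4033, 0.3743]
orientation: [2.547, -0.0, 1.482]
wrist_force: [-0.2, -0.3, -3.6]
finger_gap: 0.0097
grip_force: 118.2
time_s: 44.15
tool_pos: [0.4248, -0.3987, 0.3615]
orientation: [2.338, -0.001, 1.482]
wrist_force: [-0.4, -0.0, -3.3]
finger_gap: 0.0097
grip_force: 118.3
[ 0.4247831  -0.39872211  0.36150848] [ 1.33951896e+02 -4.07191907e-02  8.49189635e+01] [-0.44297928 -0.02903264 -3.30983087] [ 0.13783598  0.8519629  -0.01932067]
```

View pics/s8.png

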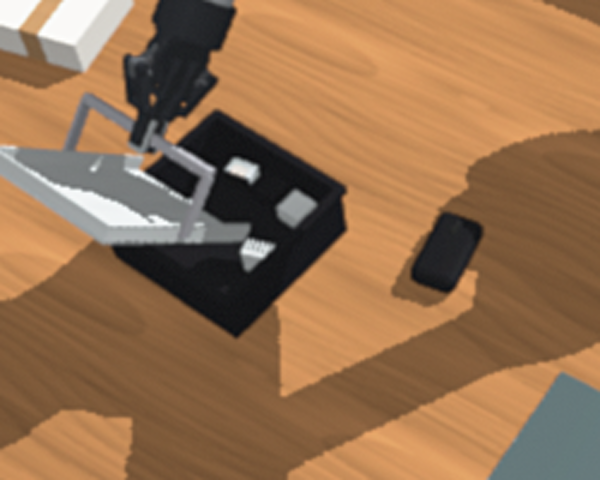

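```bash
python3 -m creep '[[0,0,20,0,0,0],[0,0,50,0,0,0],[0,0,90,0,0,0],[0,0,100,0.7,8,0],[0,0,100,1.4,16,0],[0,0,100,2.1,24,0],[0,0,100,2.8,32,0],[0,0,100,3.5,40,0],[0,0,100,4.1,45.8,0],[0,0,100,4.1,45.8,0],[0,0,100,4.1,45.8,0]]'
python3 -m creep '[[5,30,0,0,0,0],[10,60,0,0,0,0],[15,100,0,0,0,0],[20,140,0,0,0,0],[25,180,0,0,0,0],[30,220,0,0,0,0],[30,260,0,0,0,0],[30,300,0,0,0,0],[30,320,0,0,0,0],[30,320,0,0,0,0],[30,320,0,0,0,0]]'
python3 - <<'E'
from h import *
s=sensors.state(); print(s['tool_pos'],np.degrees(s['orientation']),s['wrist_force'],s['moment'])
c=cam('top'); np.savez('/tmp/top9.npz',**c)
a=dict(c); a['pixels']=np.clip(c['pixels'].astype(float)*1.8,0,255).astype(np.uint8)
im=a['pixels'][:,:,::-1]; d=cv2.resize(im[185:290,395:500],None,fx=4,fy=4,interpolation=cv2.INTER_CUBIC); f=cv2.resize(im[120:330,60:400],(600,420)) ; f=f[:, :370]
o=np.zeros((420,800,3),np.uint8); o[:,:420]=d; o[:,430:]=f; cv2.imwrite('pics/t9.png',o)
W=cloud(c); m=(W[:,:,2]>.014)&(W[:,:,2]<.07); m[:,:402]=0; m[:,492:]=0; m[:195]=0; m[282:]=0
n,l,st,ce=cv2.connectedComponentsWithStats(m.astype(np.uint8)); print(st[:,4],ce.round())
E
```

```text
time_s: 45.3
tool_pos: [0.4248, -0.3987, 0.4611]
orientation: [3.136, -0.001, 1.481]
wrist_force: [1.0, 0.4, -3.5]
finger_gap: 0.0097
grip_force: 118.2
time_s: 46.4
tool_pos: [0.454, -0.0787, 0.4614]
orientation: [3.137, -0.001, 1.481]
wrist_force: [-0.2, -0.0, -2.7]
finger_gap: 0.0095
grip_force: 118.2
[ 0.45404194 -0.07865282  0.46143068] [ 1.79754030e+02 -7.28315081e-02  8.48745459e+01] [-1.84043992e-01 -1.56466173e-03 -2.65317539e+00] [0.03393504 0.0712551  0.02774537]
[233094    246    772    330    159    599] [[278. 209.]
 [405. 231.]
 [476. 235.]
 [428. 229.]
 [462. 235.]
 [441. 267.]]
```

View pics/t9.png

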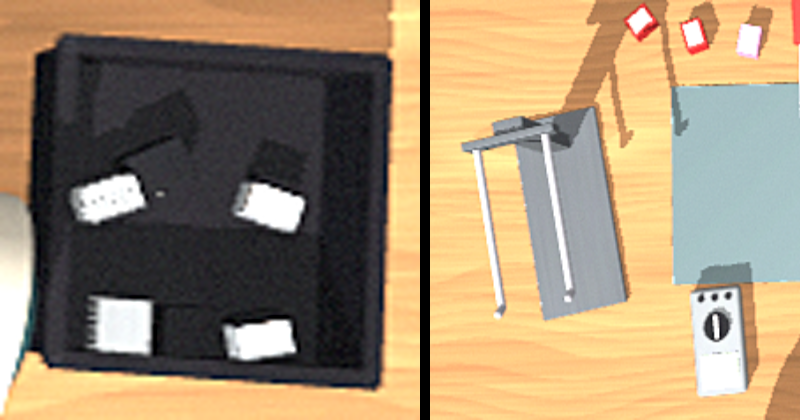

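```bash
python3 - <<'E'
from h import *
c=dict(np.load('/tmp/top9.npz')); W=cloud(c)
C=np.array([470,-400])/1000; a=np.radians(-5.1); R=np.array([[np.cos(a),np.sin(a)],[-np.sin(a),np.cos(a)]])
q=(W[:,:,:2]-C)@R.T; inn=(abs(q)<.090).all(-1)
m=inn&(W[:,:,2]>.012)&(W[:,:,2]<.075)
n,l,st,ce=cv2.connectedComponentsWithStats(m.astype(np.uint8))
for i in range(1,n):
    if st[i,4]>25:
        k=l==i; print(st[i],ce[i].round(),'z',np.percentile(W[k][:,2],[50,95]).round(3),'bright',np.median(c['pixels'][k].mean(1)),(q[k].mean(0)*1000).round())
# outside: loose things on the bench near bin
g=(abs(q)<.2).all(-1)&~(abs(q)<.112).all(-1)&(W[:,:,2]>.01)&(W[:,:,2]<.06)
n,l,st,ce=cv2.connectedComponentsWithStats(g.astype(np.uint8)); print('outside',[(ce[i].round(),st[i,4]) for i in range(1,n) if st[i,4]>15])
E
```

```text
[413 219  31  21 336] [428. 229.] z [0.036 0.04 ] bright 32.666666666666664 [18. 38.]
[454 228  17  14 161] [462. 235.] z [0.027 0.03 ] bright 183.0 [  9. -54.]
[417 259  51  14 491] [442. 266.] z [0.028 0.036] bright 98.33333333333333 [-76.  -2.]
outside []
```

All six are in the bin: four light parts plus two dark blobs at transformer height, tray now about 0.33 kg, and nothing on the bench around the bin. Next I take the tray to the stand.

```bash
python3 -m creep '[[-6,15,0,0,0,0.5],[-17,40,0,0,0,1.5],[-29,70,0,0,0,2.6],[-41,100,0,0,0,3.7],[-54,130,0,0,0,4.8],[-66,160,0,0,0,5.9],[-78,190,0,0,0,7],[-91,220,0,0,0,8.1],[-100,245,0,0,0,9],[-108,262,0,0,0,9.5],[-110,270,0,0,0,10],[-110,270,0,0,0,10]]'
python3 -m creep '[[-6,15,0,0,0,0.5],[-17,40,0,0,0,1.5],[-29,70,0,0,0,2.6],[-41,100,0,0,0,3.7],[-54,130,0,0,0,4.8],[-66,155,0,0,0,5.4],[-71.3,168.6,0,0,0,5.6],[-71.3,168.6,0,0,0,5.6],[-71.3,168.6,0,0,0,5.6]]'
python3 -m creep '[[0,0,-15,0,0,0],[0,0,-35,0,0,0],[0,0,-55,0,0,0],[0,0,-70,0,0,0],[0,0,-75,0,0,0],[0,0,-75,0,0,0],[0,0,-75,0,0,0],[0,0,-75,0,0,0]]'
python3 - <<'E'
from h import *
s=sensors.state(); print(s['tool_pos'],np.degrees(s['orientation']),s['wrist_force'],s['moment'])
c=cam('scene'); np.savez('/tmp/s10.npz',**c); save(c,'s10.png',(330,120,560,400),2.1)
c=cam('top'); np.savez('/tmp/t10.npz',**c)
E
```

```text
time_s: 47.65
tool_pos: [0.3441, 0.1916, 0.461]
orientation: [3.14, -0.001, 1.656]
wrist_force: [-0.9, -0.5, -2.5]
finger_gap: 0.0094
grip_force: 118.2
time_s: 48.55
tool_pos: [0.2736, 0.3592, 0.4609]
orientation: [3.14, -0.0, 1.752]
wrist_force: [0.1, -0.6, -3.2]
finger_gap: 0.0093
grip_force: 118.2
time_s: 49.35
tool_pos: [0.2731, 0.3598, 0.387]
orientation: [3.138, -0.002, 1.753]
wrist_force: [0.4, 0.7, -3.5]
finger_gap: 0.0094
grip_force: 118.1
[0.27307457 0.35981631 0.38697728] [ 1.79818628e+02 -1.15332136e-01  1.00423072e+02] [ 0.43094344  0.71593119 -3.51189336] [-0.02058365  0.03887372  0.03172987]
```

View pics/s10.png

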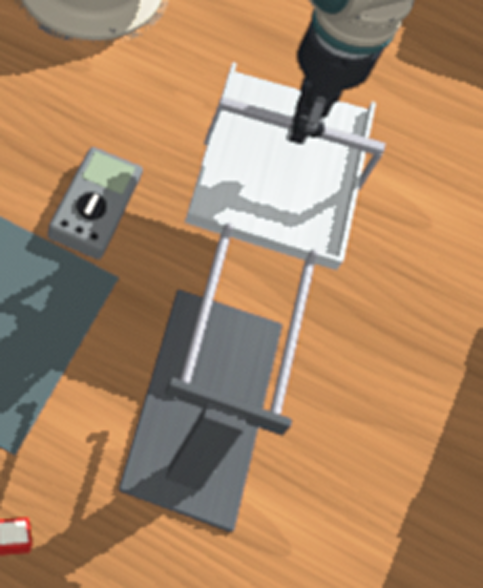

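```bash
python3 - <<'E'
from h import *
a=np.radians(10.5); u=np.array([np.cos(a),np.sin(a)]); n=np.array([-u[1],u[0]])
for f in('s10','t10'):
    c=dict(np.load('/tmp/%s.npz'%f)); W=cloud(c)
    x=(W[:,:,:2]-np.array([.2727,.3599]))@u; y=(W[:,:,:2]-np.array([.2727,.3599]))@n; z=W[:,:,2]
    k=(abs(x)<.105)&(abs(y)<.07)&(z>.13)&(z<.175); P=np.c_[x[k],y[k],z[k]]
    if len(P)>50: A=np.c_[P[:,:2],np.ones(len(P))]; print(f,len(P),'floor slopes deg',np.degrees(np.linalg.lstsq(A,P[:,2],rcond=None)[0][:2]),np.median(P[:,2]))
    k=(abs(x)<.03)&(abs(y)<.1)&(z>.215)&(z<.245)&((abs(y)>.03)); 
    if k.sum()>20: print('bar',k.sum(),x[k].mean(),y[k].min(),y[k].max(),np.median(z[k]))
    for s in(-1,1):
        k=(abs(y-s*.045)<.012)&(x>.125)&(x<.3)&(z>.19)&(z<.22)
        if k.sum()>10: print('prong',s,np.percentile(y[k],[5,50,95]),x[k].min(),np.median(z[k]))
E
```

```text
s10 3456 floor slopes deg [0.31745696 0.04745318] 0.15344934730728
bar 373 0.006381338290800121 -0.0906383488400557 0.08972355242477141 0.2334483454505985
prong -1 [-0.04824751 -0.04398401 -0.03945739] 0.14183666792679214 0.19809493128566918
prong 1 [0.04160351 0.04555102 0.05043989] 0.14106443102982466 0.19800983763410962
t10 3931 floor slopes deg [0.19381389 0.10340515] 0.15559994407236064
bar 187 0.002123802344233423 -0.08899601002024832 -0.03019622679661013 0.2367179859829449
prong -1 [-0.04600482 -0.04247873 -0.03720306] 0.138294604749681 0.19958948310125302
prong 1 [0.04380334 0.04717067 0.05232267] 0.13943909362117377 0.1996937172098759
```

```bash
python3 -m creep '[[5,1,0,0,0,0],[15,3,0,0,0,0],[30,5.5,0,0,0,0],[47,8.7,0,0,0,0],[64,11.8,0,0,0,0],[81,15,0,0,0,0],[98,18,0,0,0,0],[115,21.3,0,0,0,0],[132,24.5,0,0,0,0],[149,27.6,0,0,0,0],[162,30,0,0,0,0],[169,31.3,0,0,0,0]]'
python3 -m creep '[[0,1,0,0,0,0],[0,1,0,0,0,0],[0,1,-6,0,0,0],[0,1,-12,0,0,0],[0,1,-17,0,0,0],[0,1,-20,0,0,0],[0,1,-22,0,0,0],[0,1,-22,0,0,0],[0,1,-22,0,0,0]]'
```

```text
time_s: 50.65
tool_pos: [0.4435, 0.3911, 0.3853]
orientation: [3.14, -0.0, 1.752]
wrist_force: [0.1, -0.2, -3.1]
finger_gap: 0.0098
grip_force: 118.2
time_s: 51.55
tool_pos: [0.4419, 0.3922, 0.3642]
orientation: [3.14, -0.001, 1.753]
wrist_force: [-0.6, 0.3, -3.0]
finger_gap: 0.0097
grip_force: 118.2
```

```bash
python3 -m creep '[[0,0,-1,0,0,0],[0,0,-2,0,0,0],[0,0,-2,0,0,0],[0,0,-2,0,0,0]]'; python3 - <<'E'
from h import *
s=sensors.state(); print(s['tool_pos'],s['wrist_force'])
c=cam('scene'); save(c,'s11.png',(330,120,560,400),2.1)
E
```

```text
time_s: 51.95
tool_pos: [0.4419, 0.3922, 0.362]
orientation: [3.14, -0.001, 1.753]
wrist_force: [-1.0, 0.8, -2.4]
finger_gap: 0.0096
grip_force: 118.2
[0.44191791 0.39218057 0.36201571] [-1.00982893  0.76517198 -2.36005381]
```

View pics/s11.png

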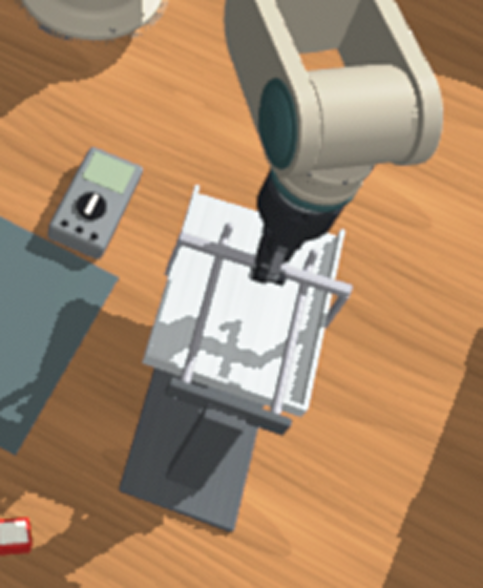

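The bar lies over both prongs, about 30 mm inside the tips (crop (227,230) and (310,260)). I lower it the last bit.

```bash
python3 -m creep '[[0,0,-0.7,0,0,0],[0,0,-1.5,0,0,0],[0,0,-1.5,0,0,0],[0,0,-1.5,0,0,0]]'
```

```text
time_s: 52.4
tool_pos: [0.4418, 0.3922, 0.3618]
orientation: [3.139, -0.001, 1.753]
wrist_force: [-3.2, -3.5, 6.4]
finger_gap: 0.01
grip_force: 119.4
```

```bash
python3 -m creep '[[0,0,0.5,0,0,0],[0,0,0.5,0,0,0],[0,0,0.5,0,0,0]]' -1 20; python3 -m creep '[[0,0,0,0,0,0],[0,0,0,0,0,0],[0,0,0,0,0,0],[0,0,0,0,0,0],[0,0,0,0,0,0],[0,0,0,0,0,0]]' -0.2
python3 -m creep '[[0,0,5,0,0,0],[0,0,15,0,0,0],[0,0,30,0,0,0],[0,0,60,0,0,0],[0,0,100,0,0,0],[-30,-40,100,0,0,0],[-60,-80,100,0,0,0],[-60,-120,100,0,0,0],[-60,-160,100,0,0,0],[-60,-200,100,0,0,0],[-60,-200,100,0,0,0],[-60,-200,100,0,0,0]]'
python3 - <<'E'
from h import *
a=np.radians(10.5); u=np.array([np.cos(a),np.sin(a)]); n=np.array([-u[1],u[0]]); S=np.array([.4443,.3943])
s=sensors.state(); print(s['tool_pos'],s['wrist_force'])
for f in('scene','top'):
    c=cam(f); save(c,f+'12.png'); W=cloud(c); x=(W[:,:,:2]-S)@u; y=(W[:,:,:2]-S)@n; z=W[:,:,2]
    k=(abs(x)<.105)&(abs(y)<.07)&(z>.11)&(z<.15); P=np.c_[x[k],y[k],z[k]]
    A=np.c_[P[:,:2],np.ones(len(P))]; print(f,len(P),'floor deg',np.degrees(np.linalg.lstsq(A,P[:,2],rcond=None)[0][:2]),np.median(P[:,2]))
    k=(abs(x)<.03)&(abs(y)<.11)&(z>.203)&(z<.225); print('bar',k.sum(),x[k].mean(),y[k].min(),y[k].max(),np.median(z[k]))
E
```

```text
time_s: 52.7
tool_pos: [0.4419, 0.3922, 0.3617]
orientation: [3.139, -0.001, 1.753]
wrist_force: [-3.3, -2.8, 4.7]
finger_gap: 0.0096
grip_force: 119.3
time_s: 53.3
tool_pos: [0.4419, 0.3922, 0.3609]
orientation: [3.14, -0.001, 1.753]
wrist_force: [-0.1, 0.5, 0.6]
finger_gap: 0.0341
grip_force: 0.0
time_s: 54.5
tool_pos: [0.3817, 0.1916, 0.4627]
orientation: [3.137, -0.002, 1.751]
wrist_force: [-0.9, 0.5, -0.7]
finger_gap: 0.0341
grip_force: 0.0
[0.38172909 0.19162613 0.46266409] [-0.88159595  0.46426185 -0.674103  ]
scene 3850 floor deg [-1.19847232 -0.02261429] 0.1284565915579567
bar 556 0.0008256687062404786 -0.09234903164577773 0.08732482412965695 0.2095909625552827
top 3881 floor deg [-1.36432298  0.06371947] 0.13028972631244554
bar 478 -0.002490155512814868 -0.09040417533497529 0.08947103691129395 0.21214078989306
```

View pics/scene12.png

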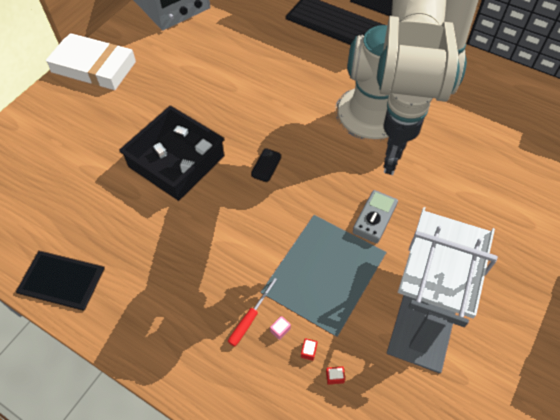

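View pics/top12.png

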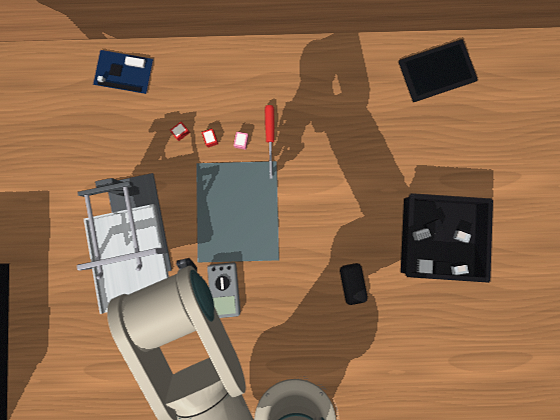

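The tray hangs across both prongs ((80,267) to (158,255) in the top view), four light parts show in the bin, and the mouse, multimeter and screwdriver haven't moved. I let it settle, check again, then hand in.

```bash
python3 -m creep '[[0,-20,0,0,0,0],[0,-40,0,0,0,0],[0,-40,0,0,0,0],[0,-40,0,0,0,0],[0,-40,0,0,0,0],[0,-40,0,0,0,0],[0,-40,0,0,0,0],[0,-40,0,0,0,0],[0,-40,0,0,0,0],[0,-40,0,0,0,0]]' >/dev/null
python3 - <<'E'
from h import *
a=np.radians(10.5); u=np.array([np.cos(a),np.sin(a)]); n=np.array([-u[1],u[0]]); S=np.array([.4443,.3943])
c=cam('scene'); W=cloud(c); x=(W[:,:,:2]-S)@u; y=(W[:,:,:2]-S)@n; z=W[:,:,2]
k=(abs(x)<.105)&(abs(y)<.07)&(z>.11)&(z<.15); P=np.c_[x[k],y[k],z[k]]
A=np.c_[P[:,:2],np.ones(len(P))]; t=np.degrees(np.linalg.lstsq(A,P[:,2],rcond=None)[0][:2]); print(t)
if abs(t).max()<2.5: print(r.sign_off())
E
```

```text
[-1.14975857  0.01175482]
the job is handed in; nothing more can be done
None
```

The job is handed in: all six loose parts are in the bin, and the empty tray hangs released across both prongs, about 1° off level; the two black transformers hardly show against the black bin, so I confirmed them by depth and by the tray's lost weight.

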